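# Push one module out of the row and gate it into the test bay

## Robot

A 6-joint arm with a two-finger parallel gripper is mounted at the origin on the work surface. World frame = base frame: x ahead of the robot, y to its left, z up, the work surface at z = 0. Lengths are in mm, angles in degrees, forces in N, time in s.
With the tool pointing down it reaches from about 300 to 850 mm from the base axis. Payload 4.2 kg.
Tool frame: the origin (TCP) lies at the very end of the fingers, on their centre line; the grasp point (between the pads) lies env.grip_point_offset behind it (env.grip_point_offset is the distance from the TCP to the grasp point, in mm); z points along the fingers, y is the direction in which the jaws open and shut (so a half turn about z gives the same grasp; the last joint's range is limited). The gripper opens to 91 mm and grips with 3 to 60 N. Pads are 32 mm wide; open, the fingers measure 118 mm over their backs; the gripper's body (76 mm by 178 mm) begins 60 mm behind the grasp point.
Start: joints at [-71.906, 18.312, 89.639, -0, 72.044, -1.146], TCP at [189.48, -542.9, 213.976] pointing down, gripper open.
Joint ranges: [-177.97, 177.97], [-48.28, 115.42], [12.27, 149.76], [-77.06, 257.06], [2.81, 150.46], [-146.56, 146.56]. Speed limits (degrees/s): [147.25, 147.25, 180, 180, 180, 180].

## Interface

Orientations are given as [roll, pitch, yaw] about the fixed x, y, z axes, in that order (R = Rz(yaw) Ry(pitch) Rx(roll)).
In Python, from workcell import env, grab_frame, camera_params gives the robot as it stands. The module is installed in compiled form; this text tells all that it offers.
- The arm moves only by the shell command python3 -m creep 'ROWS' [OPENING] [FORCE]. ROWS is a JSON object of lists of equal length, an entry for each row: "offset": the shift along the tool's x, y, z in m, a list of three; "rotation": the turn, a rotation vector about the tool's x, y, z in degrees, a list of three. A call has 1 to 5 rows; each row shifts and turns the commanded pose from where the row before left it, along the tool's axes as they then stand; what a row does not reach is not made up. A row lasts 1/8 s, in which the tool goes at most 62.5 mm and 10.7 degrees, less where a joint would pass 70% of its speed; a pose out of reach is approached as far as the arm can. A call is refused whole if a number of a shift passes 0.0625 or a number of a turn 10.7, either way. A call with a gripper value outside its range is refused whole. OPENING is the closure, from 0 (fully open) to 1 (shut), set as the call begins (- or left out, the last holds). The fingers move at their own pace and stop on an object; FORCE is the grip in N (left out, the last holds). Time passes only in rows, so rows that do not move let the fingers close. It gives the time, the measured TCP pose, the force and the opening at its end, in the units of the state.
- env.state(): the state, without advancing time (a new reading comes with each control period).
- grab_frame(name): name is "side" or "top"; returns the picture (480x640x3 uint8, red, green, blue); there is no depth.
- camera_params(name): a dict with "mtx" (3x3 intrinsics, pixels), "R" (3x3) and "t" (3): a world point X has camera coordinates R X + t. Camera axes: x right, y down, z forward; pixel columns grow to the right and rows downward; lengths in mm; the calibration is good to about 2 mm. A picture is of the moment at which its call begins. camera_params takes no time and is no camera call.
- env.job_done(): hands the job in, once; it reports no verdict.
The state is a dict: "time_s": time; "qpos": joint angles; "qvel": joint speeds; "effort": joint torques, N m; "ee_pos": TCP position; "ee_rot": TCP orientation; "force": force on the tool from outside, world axes, zero at the start; "torque": the same for the moment, N m; "gripper_width": finger opening in mm.
Only numpy, scipy, OpenCV 4.12 (cv2) and the standard library are available. Lean on these libraries where they do the work, as an engineer would, in place of code of your own. Each camera call takes 0.05 s, during which the arm holds its last target.

## Task

Four metal modules lie side by side, touching, on the mat: slide the one with the ribbed cooling fins lengthwise along the mat until it is well clear of the row (do not lift it out), leaving the other three where they are. Then set it gently in the test bay between the two guides, either way round, and push it lightly home against the end stop. Finally swing the bay's gate fully shut behind it, and leave the other things on the bench alone.

Things in the scene. Friction and masses are not known exactly. Their poses are not given: they have to be found in the camera images.
- finned_module: grey diecast metal box, 90 mm (x) by 54 mm (y) by 36 mm high, about 0.3 kg, on top five fins along its length, 12 mm high (48 mm in all). Origin: centre of its underside; x along its length, z up. The one to move. Its sides are smooth and can be gripped across y once it is clear
- plain_module: grey diecast metal box, 90 mm (x) by 54 mm (y) by 36 mm high, about 0.3 kg, flat top with four small screws. Origin: centre of its underside; x along its length, z up
- knob_module: grey diecast metal box, 90 mm (x) by 54 mm (y) by 36 mm high, about 0.3 kg, a round black knob, 30 mm across and 10 mm high, on top. Origin: centre of its underside; x along its length, z up
- port_module: grey diecast metal box, 90 mm (x) by 54 mm (y) by 36 mm high, about 0.3 kg, two brass ports, 12 mm across and 10 mm high, on top. Origin: centre of its underside; x along its length, z up
- mat: dark rubber mat, 300 mm (x) by 270 mm (y), 2 mm thick, fixed to the bench. Origin: centre of its underside, z up; its x axis points away from the robot
- row (a point): point on the mat's top face at the middle of the row. Axes as the mat's: the row runs along y, the modules' lengths along x (ends at x = -45 and +45 mm); the modules' centres start at y = -81, -27, +27 and +81 mm, in any order. The mat reaches from x = -105 to +195 mm
- bay: test bay fixed to the bench: floor plate 150 x 112 mm, 6 mm thick; two guides along x, 90 mm long, 12 mm high above the plate, 12 mm thick, 66 mm apart inside; at the far (+x) end a stop, face at x = +45 mm, 34 mm high above the plate, 90 mm wide; open at the near end and above. Origin: midway between the guides, at bench level, z up; x points from the mouth to the stop
- bay_home (a point): point on the top of the bay's floor plate where the centre of the module's underside is when it is home against the end stop; axes as the bay's
- gate (a joint): steel gate across the bay's mouth on an upright hinge; stays where left, about 1 N at the handle moves it. 0 = shut, pointing along the bay's -y, 4 mm behind a module that is home (one not home blocks it); 1.57 = pointing along the bay's -x; at most 2.2. Arm 88 mm long from the hinge, 8 mm thick, 14 to 36 mm above the bench. Shut it by pushing its outer side (the +y side at 1.57)
- gate_hinge (a point): on the gate's hinge axis, at mid-height of the arm (25 mm above the bench), at the mouth's +y corner of the bay (x = -53, y = +46 mm in the bay's axes)
- gate_handle (a point): centre of the top of the gate's round upright handle (black, 12 mm across), 78 mm from the hinge axis; this point is 62 mm above the bench and the handle rises from the arm's upper edge
- multimeter: grey hand-held meter lying flat, 150 by 75 by 38 mm. Origin: centre of its underside
- mug: white ceramic mug, 80 mm across, 92 mm high, handle at its own +y. Origin: centre of its underside
- spool: metal spool standing on its flange, 64 mm across, 46 mm high. Origin: centre of its underside
- screwdriver: screwdriver with black handle lying on the bench. Origin: underside, lengthwise along its x
- bottle: white plastic bottle, 56 mm across, 130 mm high. Origin: centre of its underside
Mind the look-alikes: they are no part of the job. What is shaped like the bay but orange is not meant. Leave any brown look-alike of the finned_module alone.

How it is judged:
By the outcome, as a careful person would: the job done as asked, in the order asked, and still so for the second after the job is handed in, with the robot touching nothing.
It also fails if it takes over 72 s, if anything falls off the work surface, if the arm or the gripper's body presses on something with over 40 N, if the wrist force passes 120 N, or if a joint passes its speed limit or range.

## Working session

There is one attempt and no reset: what is moved stays moved. The work goes in short steps, Python scripts to look and compute and a shell command to move; the robot and the scene stay as the last step left them, time stands still between calls to the robot, and variables do not carry over. Pictures are saved under pics/ and viewed, and the job is handed in when it is done.

```bash
mkdir -p pics
python3 - <<'E'
from workcell import env, grab_frame, camera_params
import cv2
for n in("side","top"):
    cv2.imwrite(f"pics/{n}0.png",grab_frame(n)[:,:,::-1]); p=camera_params(n); print(n,p)
s=env.state();print(s, env.grip_point_offset)
E
```

```text
side {'mtx': array([[528.78334914,   0.        , 319.96324055],
       [  0.        , 528.78334914, 236.66369288],
       [  0.        ,   0.        ,   1.        ]]), 'R': array([[-0.85619591, -0.51663456, -0.0041577 ],
       [-0.36370508,  0.60842905, -0.70535999],
       [ 0.36694301, -0.60241416, -0.70883708]]), 't': array([ 423.39592409,  243.71136284, 1476.33959541])}
top {'mtx': array([[616.31943418,   0.        , 321.88024505],
       [  0.        , 616.31943418, 241.87313517],
       [  0.        ,   0.        ,   1.        ]]), 'R': array([[ 0.01305697, -0.99991319, -0.00176628],
       [-0.99776649, -0.01291317, -0.06553836],
       [ 0.06550986,  0.00261807, -0.99784849]]), 't': array([-7.09199056e-01,  5.00224430e+02,  1.80215569e+03])}
{'time_s': 0.1, 'qpos': array([-7.19067630e+01,  1.83459130e+01,  8.96975717e+01,  1.01276342e-03,
        7.20426816e+01, -1.14691346e+00]), 'qvel': array([ 0.03264537, -0.11659751, -0.28566791, -0.11467106,  0.0406788 ,
        0.00736274]), 'effort': array([-5.47823674e-04, -4.13333845e+01, -2.32510239e+01,  7.27976183e-02,
        4.21557063e-02, -5.80394544e-05]), 'ee_pos': array([ 189.34138464, -542.4747787 ,  213.23754239]), 'ee_rot': array([-1.79913870e+02, -2.68747703e-03,  1.92398354e+01]), 'force': array([ 0.01988059,  0.56813475, -0.37982551]), 'torque': array([0.04904976, 0.01713738, 0.01865683]), 'gripper_width': 91.15591837733396} 18.8
```

View pics/top0.png

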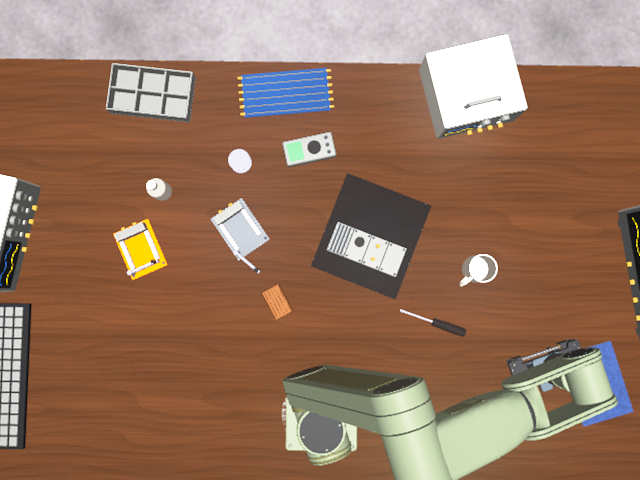

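View pics/side0.png

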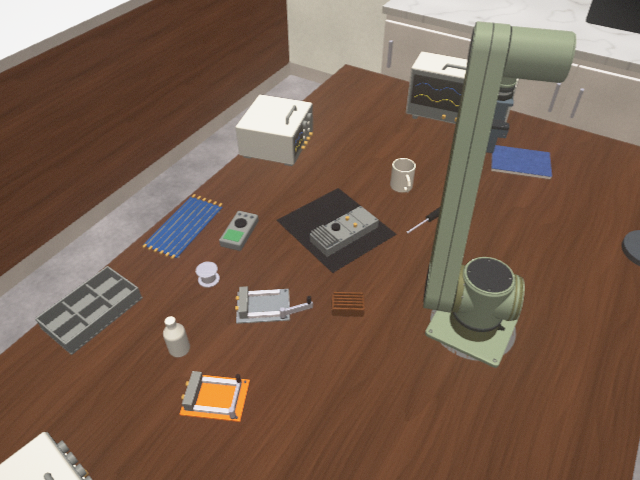

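Candidates for the finned module are the ribbed grey one at the row's left end, top (340,237), and the brown ribbed look-alike at top (277,302). For the bay, they are the grey one at (240,230) and the orange one at (140,248). I choose the grey one in each case and check with crops.

Run:
```python
import cv2
a=cv2.imread("pics/top0.png")
cv2.imwrite("pics/c1.png",cv2.resize(a[165:305,305:445],None,fx=4.2,fy=4.2,interpolation=cv2.INTER_CUBIC))
cv2.imwrite("pics/c2.png",cv2.resize(a[190:280,195:285],None,fx=6.5,fy=6.5,interpolation=cv2.INTER_CUBIC))
a=cv2.imread("pics/side0.png")
cv2.imwrite("pics/c3.png",cv2.resize(a[190:340,220:400],None,fx=4,fy=4,interpolation=cv2.INTER_CUBIC))
```

```text
(no output)
```

View pics/c1.png

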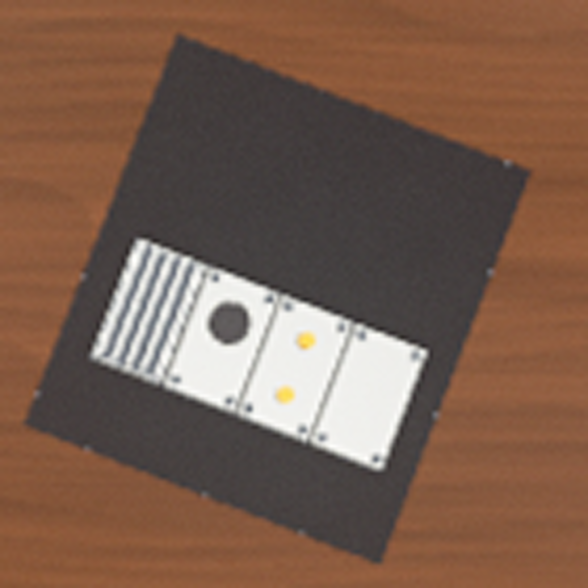

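View pics/c2.png

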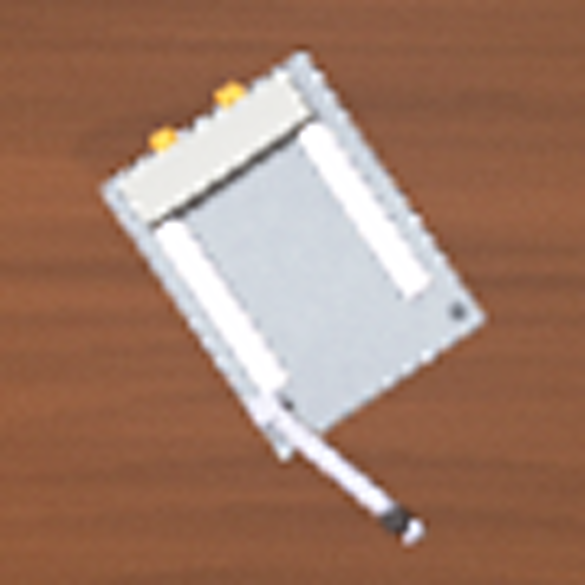

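View pics/c3.png

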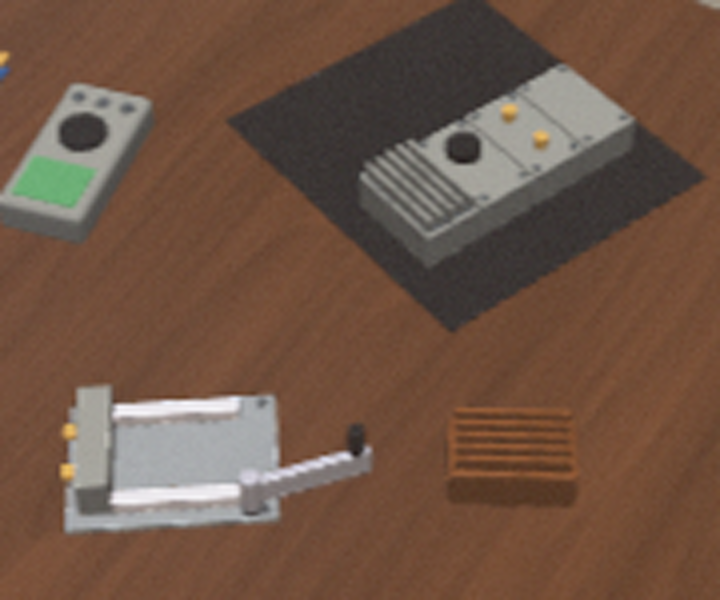

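```bash
cat > h.py <<'E'
import numpy as np, cv2
from workcell import env, grab_frame, camera_params
from scipy.optimize import least_squares
P={n:camera_params(n) for n in("side","top")}
def proj(n,X):
    p=P[n]; c=np.atleast_2d(X)@p["R"].T+p["t"]; u=c@p["mtx"].T; return u[:,:2]/u[:,2:]
def plane(n,uv,z):
    p=P[n]; d=(np.linalg.inv(p["mtx"])@np.c_[np.atleast_2d(uv),np.ones(len(np.atleast_2d(uv)))].T).T@p["R"]
    c=-p["R"].T@p["t"]; s=(z-c[2])/d[:,2]; return (c+s[:,None]*d)[:,:2]
def Rz(a): return np.array([[np.cos(a),-np.sin(a)],[np.sin(a),np.cos(a)]])
def place(pose,X):  # pose x,y,yaw(rad); X Nx3
    X=np.atleast_2d(X).astype(float); return np.c_[X[:,:2]@Rz(pose[2]).T+pose[:2],X[:,2]]
def fit(obs,p0):  # obs: list (cam,uv,X)
    f=lambda p: np.concatenate([(proj(n,place(p,X))-uv).ravel() for n,uv,X in obs])
    r=least_squares(f,p0,loss="soft_l1",x_scale=[100,100,1]); return r.x,f(r.x).reshape(-1,2)
def shot(n,name):
    a=grab_frame(n)[:,:,::-1].copy(); cv2.imwrite("pics/"+name+".png",a); return a
E
python3 - <<'E'
from h import *
t=cv2.imread("pics/top0.png"); s=cv2.imread("pics/side0.png")
for n,im,c in(("top",t,(370,240)),("side",s,(340,225))):
    m=(im.max(2)<80).astype(np.uint8)
    # fill: largest comp + hull
    k,l,st,ce=cv2.connectedComponentsWithStats(m)
    i=1+np.argmax([st[j,4] if (abs(ce[j]-np.array(c)).max()<60) else 0 for j in range(1,k)])
    y,x=np.where(l==i)
    h=cv2.convexHull(np.c_[x,y].astype(np.int32))
    w=plane(n,h[:,0,:],2)
    r=cv2.minAreaRect(w.astype(np.float32)); print(n,st[i],r, cv2.boxPoints(r).round(1).tolist())
# bay plate
hsv=cv2.cvtColor(t,cv2.COLOR_BGR2HSV)
w=plane("top",np.array([[241.8,198],[269.9,238.9],[238.8,260.5],[210.8,218.9]]),6);print(w.round(1),np.linalg.norm(np.diff(w,axis=0),axis=1))
# rel bench stuff
print(plane("top",[[257.5,270.5]],62))
E
```

```text
top [ 311  174  120  125 6509] ((522.67919921875, -139.3043212890625), (267.3705749511719, 297.5259094238281), 69.34967041015625) [[336.29998779296875, -211.89999389648438], [614.7000122070312, -316.8999938964844], [709.0, -66.69999694824219], [430.6000061035156, 38.29999923706055]]
side [ 277  188  119   85 3378] ((520.8952026367188, -141.528076171875), (270.1423645019531, 300.01708984375), 69.28971099853516) [[332.79998779296875, -214.8000030517578], [613.4000244140625, -320.8999938964844], [709.0, -68.19999694824219], [428.29998779296875, 37.900001525878906]]
[[628.9 246.3]
 [507.7 160.3]
 [442.4 251.2]
 [565.1 337.2]] [148.63469642 111.97745021 149.87153352]
[[412.52727173 189.24803561]]
```

```bash
python3 - <<'E'
from h import *
t=cv2.imread("pics/top0.png"); s=cv2.imread("pics/side0.png")
def draw(im,n,pts,off,f,col):
    for p in (proj(n,pts)-off+.5)*f: cv2.drawMarker(im,tuple(int(v) for v in p),col,0,9,1)
def box(x0,x1,y0,y1,z): return np.array([[x,y,z] for x in(x0,x1) for y in(y0,y1)],float)
row=(479.7,-124.5,np.radians(-20.65))
# bay fit from plate corners (unknown x range -> 4th param by centre offset)
uv=np.array([[241.8,198],[269.9,238.9],[238.8,260.5],[210.8,218.9]])
w=plane("top",uv,6); c=w.mean(0); yaw=np.arctan2(*(w[0]-w[1]+w[3]-w[2])[::-1]); print(c,np.degrees(yaw))
e=np.array([np.cos(yaw),np.sin(yaw)])
for n,im,(x0,y0,x1,y1),f in(("top",t,(200,185,290,275),6.6),("side",s,(225,275,325,335),7)):
    for dx in (0,):
        o=cv2.resize(im[y0:y1,x0:x1],None,fx=f,fy=f,interpolation=cv2.INTER_CUBIC)
        b=(*(c-e*10),yaw)
        draw(o,n,place(b,box(-65,85,-56,56,6)),(x0,y0),f,(0,0,255))
        draw(o,n,place(b,np.r_[box(-45,45,33,45,18),box(-45,45,-45,-33,18)]),(x0,y0),f,(0,160,0))
        draw(o,n,place(b,np.array([[45,45,40],[45,-45,40]])),(x0,y0),f,(255,0,0))
        draw(o,n,place(b,np.array([[-53,46,36]])),(x0,y0),f,(255,0,255))
        cv2.imwrite(f"pics/b_{n}.png",o)
for n,im,(x0,y0,x1,y1),f in(("top",t,(320,210,420,290),7),("side",s,(300,195,390,265),7)):
    o=cv2.resize(im[y0:y1,x0:x1],None,fx=f,fy=f,interpolation=cv2.INTER_CUBIC)
    draw(o,n,place(row,box(-45,45,54,108,50)),(x0,y0),f,(0,0,255))
    draw(o,n,place(row,box(-45,45,-108,-54,38)),(x0,y0),f,(0,160,0))
    cv2.imwrite(f"pics/r_{n}.png",o)
E
cd pics; python3 -c "
import cv2,numpy as np
for k in 'br':
    a=cv2.imread(k+'_top.png');b=cv2.imread(k+'_side.png');print(a.shape,b.shape)"
```

```text
[536.0289369  248.75700695] 35.2137484643319
(594, 594, 3) (420, 700, 3)
(560, 700, 3) (490, 630, 3)
```

View pics/b_top.png

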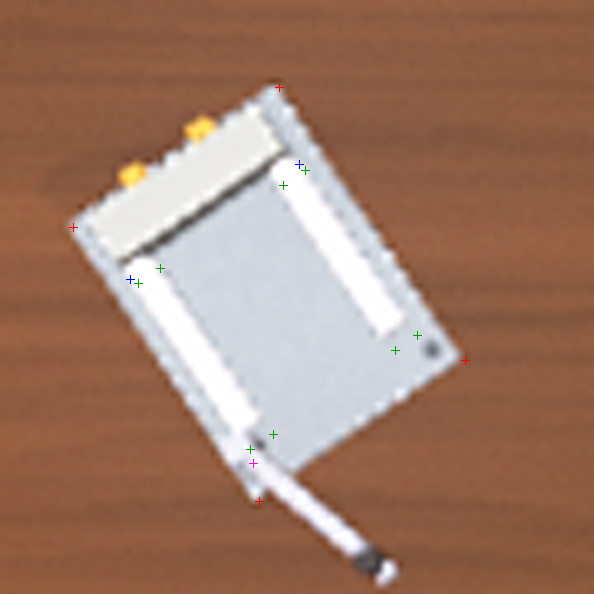

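View pics/b_side.png

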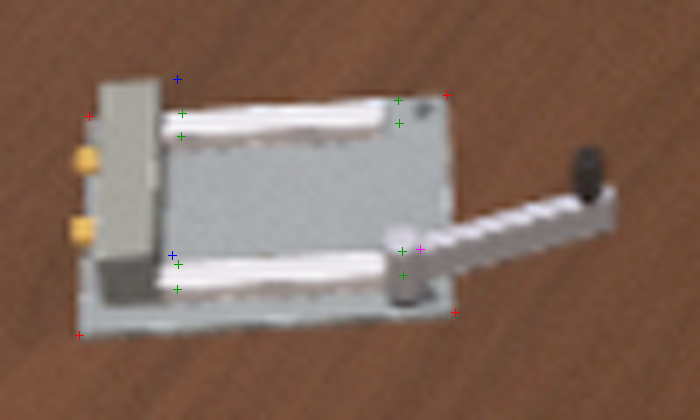

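View pics/r_top.png

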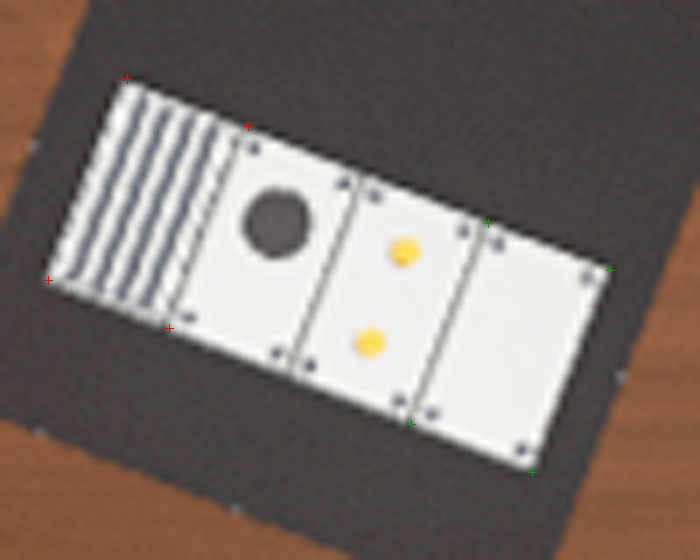

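View pics/r_side.png

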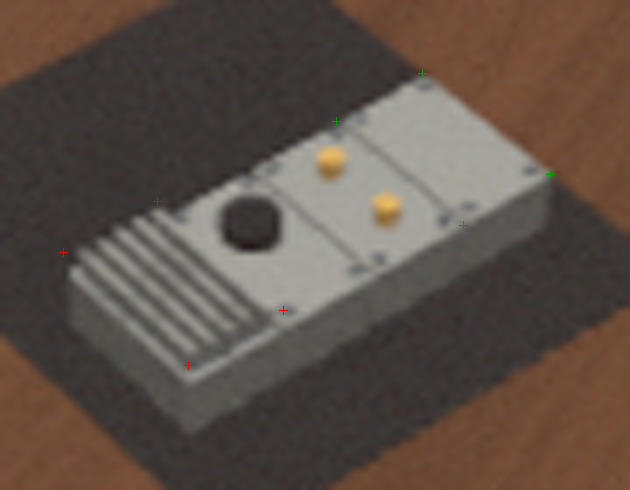

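```bash
cat > bay.py <<'E'
from h import *
obs=[("top",np.array([[217.8,224.3],[242.5,206.9],[261.2,233],[257.5,235.6],[239.2,247.4]]),np.array([[45,45,40],[45,-45,40],[-45,-45,18],[-45,-33,18],[-45,33,18]])),
("side",np.array([[247.4,285.9],[246.6,312.1],[279.2,288.8],[279.5,292.2]]),np.array([[45,-45,40],[45,45,40],[-45,-45,18],[-45,-33,18]]))]
pt=np.array([[241.8,198],[269.9,238.9],[238.8,260.5],[210.8,218.9]]);ps=np.array([[288.4,288.4],[289.5,318.8],[235.9,322.8]])
def f(p):
    x0=p[3];r=[(proj(n,place(p,X))-uv) for n,uv,X in obs]
    r.append(proj("top",place(p,[[x0+150,-56,6],[x0,-56,6],[x0,56,6],[x0+150,56,6]]))-pt)
    r.append(proj("side",place(p,[[x0,-56,6],[x0,56,6],[x0+150,56,6]]))-ps)
    return np.concatenate(r)
r=least_squares(lambda p:f(p).ravel(),[532,246,.61,-70],loss="soft_l1",x_scale=[100,100,1,10])
p=r.x
E
python3 - <<'E'
from bay import *
print(p.round(2),np.degrees(p[2]));print(f(p).round(1).tolist())
B=p[:3]
print("home",place(B,[[0,0,6]]),"hinge",place(B,[[-53,46,25]]))
h=place(B,[[-53,46,25]])[0]
# handle top z=62 : top view and side view pixels
ht=plane("top",[[200+368/6.6-.5,185+555/6.6-.5]],62);hs=plane("side",[[225+588/7-.5,275+152/7-.5]],62)
for q in(ht,hs):
    d=(q[0]-h[:2])@Rz(B[2]); print(q,np.linalg.norm(d),"gate angle",np.degrees(np.arctan2(-d[0],-d[1])))
E
```

```text
[534.22 247.7    0.62 -72.91] 35.32011779141083
[[-0.1, 0.4], [0.7, 0.4], [0.1, 0.2], [0.4, -0.1], [0.2, 0.7], [-0.4, 0.2], [-0.4, -0.8], [-0.5, 0.3], [-0.7, 0.1], [-0.1, -0.2], [0.1, 0.2], [-0.0, 0.0], [-0.2, 0.1], [-0.1, -0.2], [0.1, 0.4], [-0.1, -0.2]]
home [[534.21885525 247.69600432   6.        ]] hinge [[464.37968825 254.58735775  25.        ]]
[[417.91468008 195.79096788]] 74.94005901903907 gate angle 73.63836839237683
[[415.68645048 191.7860725 ]] 79.46718085662705 gate angle 73.10847739022024
```

```bash
cat > go.py <<'E'
import sys
from h import *
from scipy.spatial.transform import Rotation as Ro
def go(x,y,z,yaw):
    s=env.state(); R=Ro.from_euler("xyz",s["ee_rot"],degrees=True)
    d=R.inv().apply(np.array([x,y,z])-s["ee_pos"])
    rv=(R.inv()*Ro.from_euler("xyz",[180,0,yaw],degrees=True)).as_rotvec(degrees=True)
    print("shift tool mm",d.round(1),"turn",rv.round(1),"t",round(s["time_s"],2),"pos",s["ee_pos"].round(1),s["ee_rot"].round(2),"F",s["force"].round(1),"w",round(s["gripper_width"],1))
ROW=(479.7,-124.5,np.radians(-20.65)); BAY=(534.2,247.7,np.radians(35.3))
def gof(fr,X,dyaw=0):
    q=place(fr,[X])[0]; print("target",q.round(1)); go(*q,np.degrees(fr[2])+dyaw)
E
python3 -m creep '{"offset":[[0,0,0],[0,0,0],[0,0,0],[0,0,0]],"rotation":[[0,0,10],[0,0,10],[0,0,10],[0,0,9.9]]}' 0.9
python3 -c "
from go import *
gof(ROW,[-85,81,140])"
```

```text
time_s: 0.6
ee_pos: [189.4, -542.6, 213.5]
ee_rot: [-180.0, 0.0, -21.0]
force: [0.3, -0.4, -1.1]
gripper_width: 54.0
target [428.7 -18.7 140. ]
shift tool mm [  35.9 -574.8   73.9] turn [-0.   0.  -0.3] t 0.6 pos [ 189.4 -542.6  213.5] [-1.7995e+02  4.0000e-02 -2.0980e+01] F [ 0.3 -0.4 -1.1] w 54.0
```

```bash
python3 -m creep '{"offset":[[0.004,-0.057,0],[0.004,-0.057,0],[0.004,-0.057,0],[0.004,-0.057,0],[0.004,-0.057,0]],"rotation":[[0,0,0],[0,0,0],[0,0,0],[0,0,0],[0,0,0]]}' 0.9
python3 -m creep '{"offset":[[0.004,-0.057,0],[0.004,-0.057,0],[0.004,-0.057,0.02],[0.004,-0.057,0.03],[0,-0.057,0.02]],"rotation":[[0,0,0],[0,0,0],[0,0,0],[0,0,0],[0,0,0]]}' 0.9
python3 -m creep '{"offset":[[0,0,0]],"rotation":[[0,0,0]]}'
python3 -c "
from go import *
gof(ROW,[-85,81,140])
gof(ROW,[-85,81,14])
shot('top','t1');shot('side','s1')"
```

```text
time_s: 1.23
ee_pos: [309.1, -281.5, 213.7]
ee_rot: [-180.0, -0.0, -20.7]
force: [0.7, -0.4, 1.1]
gripper_width: 9.5
time_s: 1.85
ee_pos: [423.6, -22.1, 143.8]
ee_rot: [180.0, 0.0, -20.7]
force: [0.4, -1.3, 0.3]
gripper_width: 9.2
time_s: 1.98
ee_pos: [423.0, -20.8, 143.2]
ee_rot: [180.0, 0.2, -20.3]
force: [0.4, -0.7, 0.8]
gripper_width: 8.8
target [428.7 -18.7 140. ]
shift tool mm [ 4.6 -3.9  3.2] turn [0.  0.2 0.4] t 1.98 pos [423.  -20.8 143.2] [179.97   0.22 -20.3 ] F [ 0.4 -0.7  0.8] w 8.8
target [428.7 -18.7  14. ]
shift tool mm [  5.1  -4.  129.2] turn [0.  0.2 0.4] t 1.98 pos [423.  -20.8 143.2] [179.97   0.22 -20.3 ] F [ 0.4 -0.7  0.8] w 8.8
```

View pics/s1.png

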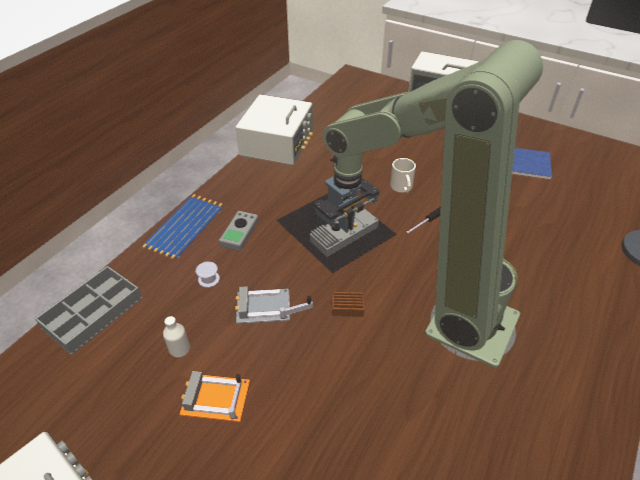

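```bash
python3 -m creep '{"offset":[[0.004,-0.004,0.03],[0,0,0.04],[0,0,0.04],[0,0,0.015],[0,0,0]],"rotation":[[0,0,0],[0,0,0],[0,0,0],[0,0,0],[0,0,0]]}' 0.9
python3 -c "
from go import *
gof(ROW,[-85,81,16])
shot('top','t2');a=shot('side','s2')
print(proj('side',env.state()['ee_pos']),proj('side',place(ROW,[[-45,54,2],[-45,108,2],[-45,108,38]])))
cv2.imwrite('pics/s2c.png',cv2.resize(a[180:270,290:400],None,fx=6,fy=6,interpolation=2))"
```

```text
time_s: 2.7
ee_pos: [427.9, -23.1, 19.5]
ee_rot: [180.0, 0.1, -20.8]
force: [0.4, -0.5, -0.3]
gripper_width: 9.2
target [428.7 -18.7  16. ]
shift tool mm [-0.8 -4.4  3.5] turn [ 0.   0.1 -0.2] t 2.7 pos [427.9 -23.1  19.5] [ 1.7995e+02  9.0000e-02 -2.0820e+01] F [ 0.4 -0.5 -0.3] w 9.2
[[341.80186522 255.79563591]] [[339.64434886 249.54714559]
 [326.3648958  257.34431535]
 [326.41660658 249.42318473]]
```

View pics/s2c.png

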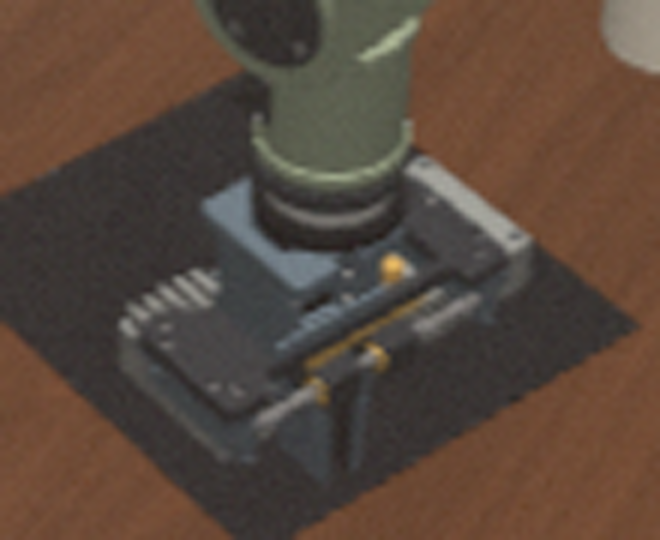

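```bash
python3 -m creep '{"offset":[[0.003,-0.005,0.003],[0.006,0,0],[0.006,0,0],[0.004,0,0],[0.004,0,0]],"rotation":[[0,0,0],[0,0,0],[0,0,0],[0,0,0],[0,0,0]]}' 0.9
python3 -m creep '{"offset":[[0.004,0,0],[0.004,0,0],[0.004,0,0],[0.004,0,0],[0.004,0,0]],"rotation":[[0,0,0],[0,0,0],[0,0,0],[0,0,0],[0,0,0]]}' 0.9
python3 -c "
from go import *
gof(ROW,[64,82,16])
a=shot('top','t3')
cv2.imwrite('pics/t3c.png',cv2.resize(a[165:305,305:445],None,fx=4.2,fy=4.2,interpolation=2))"
```

```text
time_s: 3.42
ee_pos: [452.0, -25.0, 16.9]
ee_rot: [180.0, 0.0, -20.7]
force: [-3.2, 1.6, 2.7]
gripper_width: 9.1
time_s: 4.05
ee_pos: [471.0, -32.2, 16.8]
ee_rot: [180.0, -0.0, -20.7]
force: [-2.1, 0.9, -1.1]
gripper_width: 9.3
target [568.5 -70.3  16. ]
shift tool mm [104.6   1.3   0.8] turn [ 0. -0. -0.] t 4.05 pos [471.  -32.2  16.8] [ 1.7999e+02 -1.0000e-02 -2.0660e+01] F [-2.1  0.9 -1.1] w 9.3
```

View pics/t3c.png

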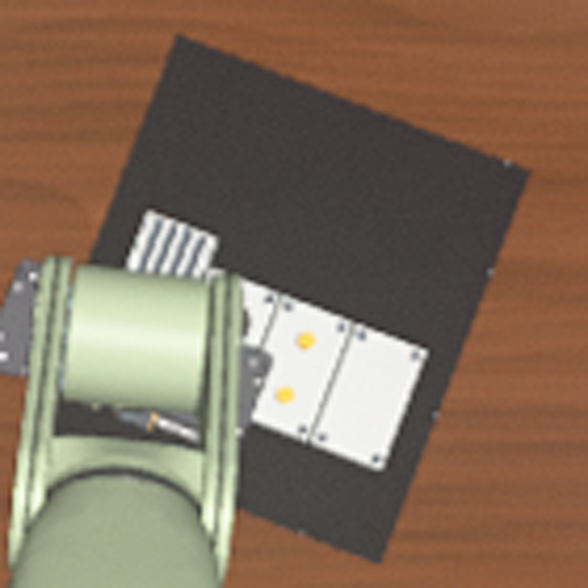

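The module has slid about 20 mm: its far end is at crop (180,225). The neighbours have not moved; plain's corner is still at (427,350). I continue the push.

```bash
python3 -m creep '{"offset":[[0.006,0,0],[0.008,0,0],[0.008,0,0],[0.008,0,0],[0.008,0,0]],"rotation":[[0,0,0],[0,0,0],[0,0,0],[0,0,0],[0,0,0]]}' 0.9
python3 -m creep '{"offset":[[0.008,0,0],[0.008,0,0],[0.008,0,0],[0.008,0,0],[0.008,0,0]],"rotation":[[0,0,0],[0,0,0],[0,0,0],[0,0,0],[0,0,0]]}' 0.9
python3 -m creep '{"offset":[[0.008,0,0],[0.008,0,0],[0.005,0,0],[0.003,0,0],[-0.02,0,0]],"rotation":[[0,0,0],[0,0,0],[0,0,0],[0,0,0],[0,0,0]]}' 0.9
python3 -m creep '{"offset":[[-0.03,0,-0.02],[0,0,-0.06],[0,0,-0.06],[-0.06,0,-0.01],[-0.05,0,0]],"rotation":[[0,0,0],[0,0,0],[0,0,0],[0,0,0],[0,0,0]]}' 0
python3 -c "
from go import *
gof(ROW,[130,81,130])
a=shot('top','t4');b=shot('side','s4')
cv2.imwrite('pics/t4c.png',cv2.resize(a[165:305,305:445],None,fx=4.2,fy=4.2,interpolation=2))
cv2.imwrite('pics/s4c.png',cv2.resize(b[170:270,270:400],None,fx=6,fy=6,interpolation=2))"
```

```text
time_s: 4.72
ee_pos: [506.5, -45.6, 17.0]
ee_rot: [180.0, 0.0, -20.7]
force: [-3.0, 0.4, 2.8]
gripper_width: 8.8
time_s: 5.35
ee_pos: [544.1, -59.7, 16.9]
ee_rot: [180.0, 0.0, -20.7]
force: [-4.1, 1.3, 3.2]
gripper_width: 8.9
time_s: 5.98
ee_pos: [550.4, -61.8, 17.1]
ee_rot: [-179.9, -0.3, -20.7]
force: [-0.4, 0.5, 0.7]
gripper_width: 9.0
time_s: 6.6
ee_pos: [417.5, -11.5, 168.5]
ee_rot: [-179.9, -0.4, -20.7]
force: [-0.1, 0.5, -0.7]
gripper_width: 56.2
target [629.9 -94.5 130. ]
shift tool mm [227.8   2.7  40. ] turn [-0.1 -0.4 -0. ] t 6.6 pos [417.5 -11.5 168.5] [-179.9    -0.39  -20.68] F [-0.1  0.5 -0.7] w 56.2
```

View pics/t4c.png

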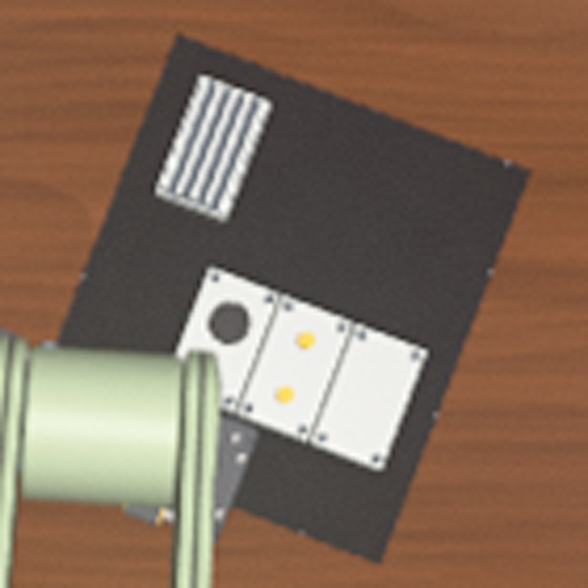

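View pics/s4c.png

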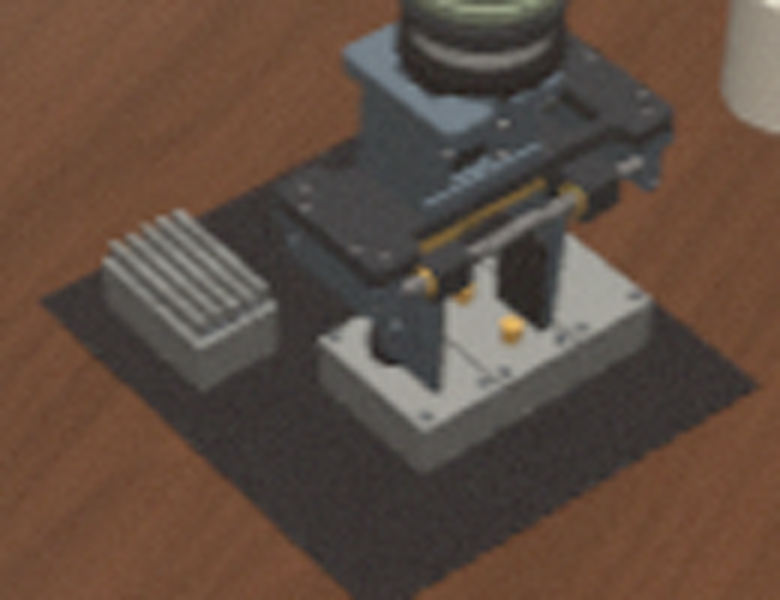

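```bash
cat > fm.py <<'E'
from go import *
from scipy.optimize import minimize
def fitmod(masks,p0,z0):
    # masks: {cam:float mask}; soft IoU with rendered hull at 4x
    C=np.array([[x,y,z+z0] for x in(-45,45) for y in(-27,27) for z in(0,36,48)],float)
    def cost(p):
        J=0
        for n,m in masks.items():
            h=cv2.convexHull(proj(n,place(p,C)).astype(np.float32))[:,0]
            big=np.zeros((480,640),np.uint8); x0,y0=h.min(0).astype(int)-12; x1,y1=h.max(0).astype(int)+12
            f=16; r=np.zeros(((y1-y0)*f,(x1-x0)*f),np.uint8)
            cv2.fillConvexPoly(r,np.round((h+.5-[x0,y0])*f).astype(np.int32),255)
            r=cv2.resize(r,(x1-x0,y1-y0),interpolation=cv2.INTER_AREA)/255.
            J+=abs(r-m[y0:y1,x0:x1]).sum()
        return J
    best=None
    for dy in(-.04,0,.04):
        q=minimize(cost,[*p0[:2],p0[2]+dy],method="Nelder-Mead",options=dict(initial_simplex=np.array([[p0[0],p0[1],p0[2]+dy]]*4)+np.array([[0,0,0],[6,0,0],[0,6,0],[0,0,.05]]),xatol=.05,fatol=.05))
        if best is None or q.fun<best.fun: best=q
    return best.x,best.fun
E
python3 - <<'E'
from fm import *
t=cv2.imread("pics/t4.png");s=cv2.imread("pics/s4.png")
p0=np.array([*place(ROW,[[130,82,0]])[0,:2],ROW[2]])
res={}
for n,im in(("top",t),("side",s)):
    g=im.max(2).astype(float)
    u=proj(n,[[*p0[:2],40]])[0].astype(int)
    # exclude elsewhere: keep connected comp near
    b=(g>75).astype(np.uint8);k,l=cv2.connectedComponents(b);i=l[u[1],u[0]]
    b=cv2.morphologyEx((l==i).astype(np.uint8),cv2.MORPH_CLOSE,np.ones((5,5),np.uint8))
    res[n]=b.astype(float);print(n,u,b.sum(),cv2.boundingRect(b))
    x,c=fitmod({n:res[n]},p0,2);d=place((0,0,-ROW[2]),[[*(x[:2]-ROW[:2]),0]])[0]
    print(n,x,np.degrees(x[2]),c,"row coords",d)
x,c=fitmod(res,p0,2);print(x,np.degrees(x[2]),c,place((0,0,-ROW[2]),[[*(x[:2]-ROW[:2]),0]])[0])
E
```

```text
top [356 197] 617 (342, 182, 28, 37)
top [ 6.23911220e+02 -9.06832025e+01 -3.59575772e-01] -20.60217415563443 40.8156862745098 row coords [123.0201811   82.50143607   0.        ]
side [299 215] 292160 (0, 0, 640, 480)
side [ 6.21758558e+02 -9.44861306e+01 -5.83845187e-01] -33.45186512875057 1296.6509803921567 row coords [122.34695676  78.18368335   0.        ]
[ 6.23479744e+02 -9.19064514e+01 -3.92158308e-01] -22.46901593650543 1447.556862745098 [123.04781469  81.20461433   0.        ]
```

```bash
python3 -m creep '{"offset":[[0.045,0,0],[0.045,0,0],[0.045,0,0],[0.045,0,0],[0.041,0.0015,0.03]],"rotation":[[0,0,0],[0,0,0],[0,0,0],[0,0,0],[0,0,0]]}' 0
python3 -m creep '{"offset":[[0,0,0],[0,0,0]],"rotation":[[0,0,0],[0,0,0]]}' 0
python3 -c "
from go import *
gof(ROW,[123,82.3,19.5])"
```

```text
time_s: 7.32
ee_pos: [628.2, -92.7, 138.8]
ee_rot: [-179.9, -0.6, -20.7]
force: [0.6, 0.3, 0.6]
gripper_width: 91.1
time_s: 7.58
ee_pos: [623.1, -91.2, 136.7]
ee_rot: [180.0, -0.0, -20.7]
force: [-0.4, -0.2, 0.7]
gripper_width: 91.0
target [623.8 -90.9  19.5]
shift tool mm [  0.5  -0.6 117.2] turn [ 0. -0. -0.] t 7.58 pos [623.1 -91.2 136.7] [ 1.800e+02 -3.000e-02 -2.067e+01] F [-0.4 -0.2  0.7] w 91.0
```

```bash
python3 -m creep '{"offset":[[0,0,0.04],[0,0,0.04],[0,0,0.025],[0,0,0.012],[0,0,0]],"rotation":[[0,0,0],[0,0,0],[0,0,0],[0,0,0],[0,0,0]]}' 0
python3 -m creep '{"offset":[[0,0,0],[0,0,0],[0,0,0],[0,0,0],[0,0,0]],"rotation":[[0,0,0],[0,0,0],[0,0,0],[0,0,0],[0,0,0]]}' 0.7 25
python3 -c "
from go import *
gof(ROW,[123,82.3,19.5])"
```

```text
time_s: 8.2
ee_pos: [622.6, -90.8, 20.5]
ee_rot: [-180.0, -0.0, -20.6]
force: [-0.5, -0.2, 0.3]
gripper_width: 91.1
time_s: 8.82
ee_pos: [622.8, -91.1, 20.2]
ee_rot: [180.0, -0.0, -20.7]
force: [0.5, -0.0, 2.8]
gripper_width: 53.8
target [623.8 -90.9  19.5]
shift tool mm [ 0.9 -0.6  0.7] turn [ 0. -0. -0.] t 8.82 pos [622.8 -91.1  20.2] [ 1.800e+02 -2.000e-02 -2.067e+01] F [ 0.5 -0.   2.8] w 53.8
```

```bash
python3 -m creep '{"offset":[[0.005,0,0],[0.006,0,0],[0.004,0,0],[0,0,0],[0,0,-0.01]],"rotation":[[0,0,0],[0,0,0],[0,0,0],[0,0,0],[0,0,0]]}' 0.7 30
python3 -m creep '{"offset":[[0,0,-0.02],[0,0,-0.03],[0,0,-0.03],[0,0,-0.03],[0,0,0]],"rotation":[[0,0,0],[0,0,0],[0,0,0],[0,0,0],[0,0,0]]}'
python3 -c "
from go import *
a=shot('side','s5')
cv2.imwrite('pics/s5c.png',cv2.resize(a[150:270,260:400],None,fx=5,fy=5,interpolation=2))
gof(BAY,[-12,0,140])"
```

```text
time_s: 9.45
ee_pos: [635.6, -96.1, 28.8]
ee_rot: [180.0, 0.2, -20.7]
force: [0.0, -0.2, -3.0]
gripper_width: 53.7
time_s: 10.07
ee_pos: [638.4, -96.6, 142.3]
ee_rot: [-179.9, -0.3, -20.7]
force: [-0.3, 0.6, -3.0]
gripper_width: 53.4
target [524.4 240.8 140. ]
shift tool mm [-2.243e+02 -2.757e+02 -1.000e-01] turn [  0.   -0.1 -56. ] t 10.12 pos [637.  -96.4 140.2] [-1.7999e+02 -8.0000e-02 -2.0660e+01] F [-1.3 -0.4 -4.5] w 53.9
```

View pics/s5c.png

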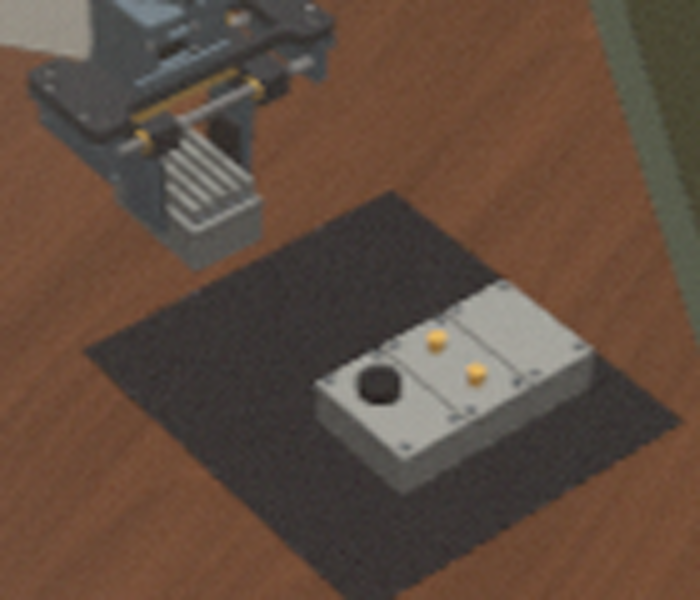

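Gripped and lifted (module at crop (210,200)); the other three are undisturbed on the mat. Next I carry it to the bay.

```bash
python3 -m creep '{"offset":[[-0.037,-0.046,0],[-0.037,-0.046,0],[-0.037,-0.046,0],[-0.037,-0.046,0],[-0.037,-0.046,0]],"rotation":[[0,0,0],[0,0,0],[0,0,0],[0,0,0],[0,0,0]]}'
python3 -m creep '{"offset":[[-0.037,-0.046,0],[0,0,0],[0,0,0],[0,0,0],[0,0,0]],"rotation":[[0,0,0],[0,0,-10],[0,0,-10],[0,0,-10],[0,0,-10]]}'
python3 -m creep '{"offset":[[0,0,0],[0,0,0],[0,0,0],[0,0,0]],"rotation":[[0,0,-10],[0,0,-6],[0,0,0],[0,0,0]]}'
python3 -c "
from go import *
gof(BAY,[-12,0,140])"
```

```text
time_s: 10.75
ee_pos: [542.9, 185.5, 137.7]
ee_rot: [179.9, 0.2, -20.7]
force: [0.5, -0.3, -3.5]
gripper_width: 53.8
time_s: 11.38
ee_pos: [525.1, 239.9, 137.5]
ee_rot: [180.0, 0.2, 19.7]
force: [-0.9, 0.2, -2.7]
gripper_width: 54.0
time_s: 11.88
ee_pos: [525.8, 240.0, 138.7]
ee_rot: [-180.0, 0.1, 35.3]
force: [-0.1, 0.3, -2.2]
gripper_width: 53.8
target [524.4 240.8 140. ]
shift tool mm [-0.7 -1.4 -1.3] turn [-0.   0.1 -0. ] t 11.88 pos [525.8 240.  138.7] [-1.7998e+02  1.2000e-01  3.5250e+01] F [-0.1  0.3 -2.2] w 53.8
```

```bash
python3 -m creep '{"offset":[[0,-0.001,0.03],[0,0,0.03],[0,0,0.02],[0,0,0.01],[0,0,0]],"rotation":[[0,0,0],[0,0,0],[0,0,0],[0,0,0],[0,0,0]]}'
python3 -c "
from go import *
gof(BAY,[-12,0,45])
C=np.array([[x,y,z] for x in(-57,33) for y in(-27,27) for z in(26,62,74)],float)
for n,(x0,y0,x1,y1) in dict(top=(180,170,300,280),side=(220,240,340,340)).items():
    a=shot(n,n+'6');o=cv2.resize(a[y0:y1,x0:x1],None,fx=5.4,fy=5.4,interpolation=2)
    for C_,col in((C,(0,0,255)),(np.array([[-45,-33,18],[-45,-45,18],[45,-45,40],[45,45,40],[-45,33,18.]]),(0,160,0))):
      for q in (proj(n,place(BAY,C_))+.5-[x0,y0])*5.4: cv2.drawMarker(o,tuple(int(v) for v in q),col,0,9,1)
    cv2.imwrite('pics/'+n+'6c.png',o)
"
```

```text
time_s: 12.5
ee_pos: [525.5, 241.0, 49.3]
ee_rot: [-180.0, 0.1, 35.3]
force: [-0.4, 0.4, -2.7]
gripper_width: 53.9
target [524.4 240.8  45. ]
shift tool mm [-1.  -0.5  4.3] turn [-0.   0.1  0. ] t 12.5 pos [525.5 241.   49.3] [-1.7999e+02  7.0000e-02  3.5310e+01] F [-0.4  0.4 -2.7] w 53.9
```

View pics/side6c.png

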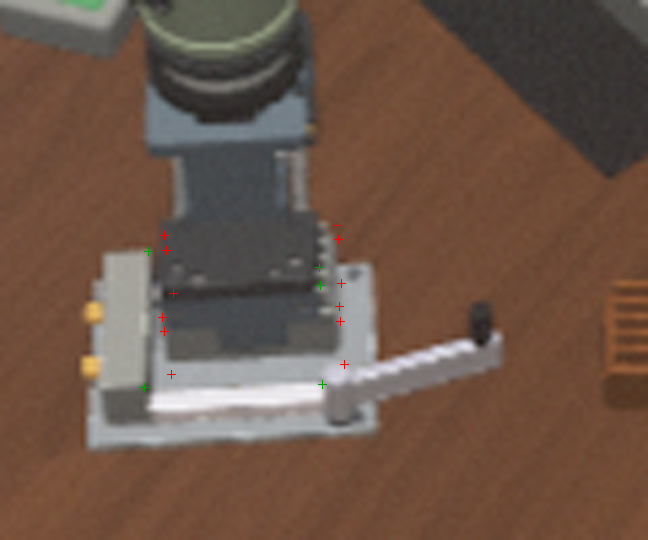

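View pics/top6c.png

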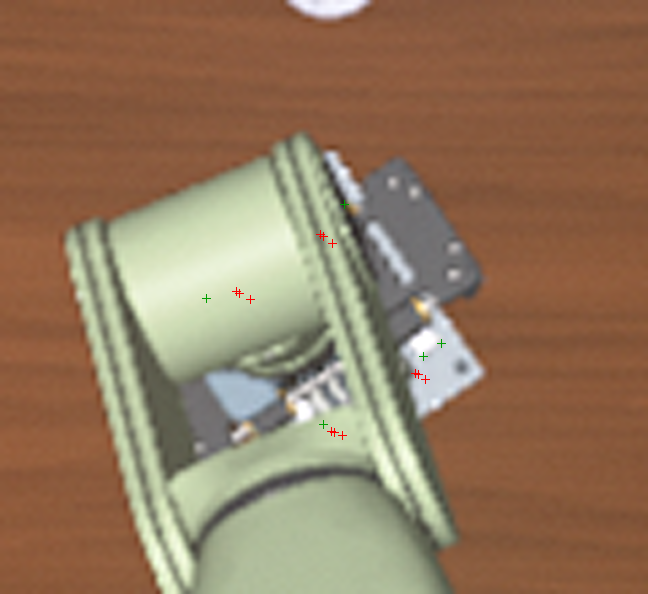

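```bash
python3 -c "
from go import *
a=cv2.imread('pics/side6.png');x0,y0,x1,y1=240,275,300,330
C=np.array([[x,y,z] for x in(-56,34) for y in(-27,27) for z in(31,67)],float)
o=cv2.resize(a[y0:y1,x0:x1],None,fx=10,fy=10,interpolation=2);o=np.clip(o*1.6,0,255).astype(np.uint8)
for q in (proj('side',place(BAY,C))+.5-[x0,y0])*10: cv2.drawMarker(o,tuple(int(v) for v in q),(0,0,255),0,9,1)
cv2.imwrite('pics/side6d.png',o)"
```

```text
(no output)
```

View pics/side6d.png

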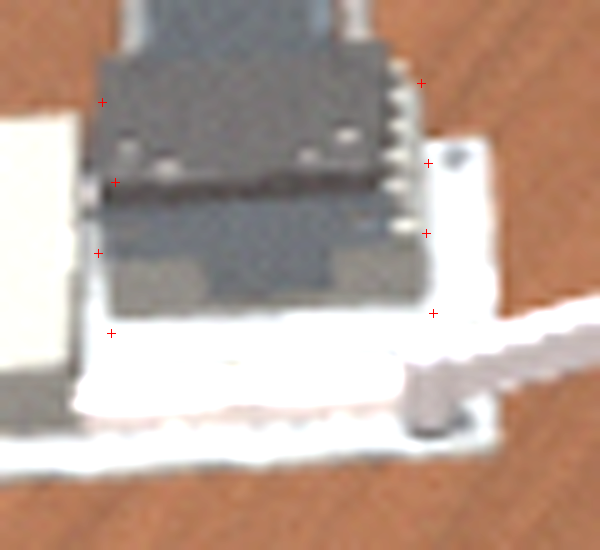

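```bash
python3 -c "
from go import *
def bot(p,z): return proj('side',place(p,[[-45,-27,z],[-45,27,z],[45,27,z],[-45,-27,z+36]]))
y=np.radians(-20.65)
print((bot((623.9,-90.7,y),2)+.5-[270,170])*6)
print((bot((637,-96.4,y),140.2-18.2)+.5-[260,150])*5)
print((bot((510,-48,y),2)+.5-[300,195])*7)
s=cv2.imread('pics/s4.png')
cv2.imwrite('pics/s4d.png',cv2.resize(s[190:240,280:330],None,fx=10,fy=10,interpolation=2))
"
```

```text
[[275.73893663 354.37435745]
 [197.21971901 397.60200507]
 [100.44241091 308.32452991]
 [275.06154607 306.80504069]]
[[264.84655871 246.26569387]
 [196.14518199 281.84602941]
 [112.37954674 208.48809796]
 [264.02367773 202.45592379]]
[[276.91363476 384.87176653]
 [183.91131634 439.43845082]
 [ 61.72295689 326.73551409]
 [278.64287391 329.36797899]]
```

View pics/s4d.png

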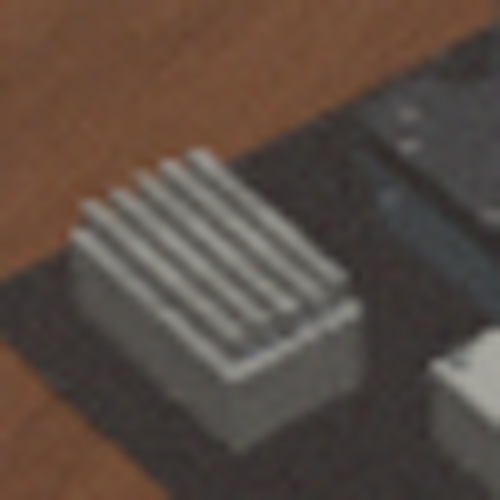

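```bash
python3 -c "
from bay import *
print(p[:2],np.degrees(p[2]))
for sel in([0,1,2,3,4,9,10,11,12],[5,6,7,8,13,14,15]):
    r=least_squares(lambda q:f(q)[sel].ravel(),p,loss='soft_l1',x_scale=[100,100,1,10]);q=r.x
    d=(q[:2]-p[:2])@Rz(p[2]);print(q[:2],np.degrees(q[2]),q[3],'in bay frame',d, f(q)[sel].round(1).tolist())
"
```

```text
[534.21885525 247.69600432] 35.32011779141083
[535.23436048 248.36797936] 35.2426347112394 -74.1230314359451 in bay frame [ 1.21708433 -0.03882069] [[-0.3, 0.0], [0.5, 0.1], [-0.1, -0.1], [0.2, -0.5], [-0.1, 0.4], [-0.0, -0.2], [0.1, 0.2], [-0.0, 0.0], [-0.2, 0.1]]
[532.9133641  246.97634421] 35.573598286651546 -71.35947464497515 in bay frame [-1.48126274  0.16756647] [[0.0, 0.3], [0.2, -0.7], [-0.0, 0.3], [-0.3, 0.1], [-0.2, -0.2], [0.2, 0.3], [0.0, -0.1]]
```

```bash
python3 -m creep '{"offset":[[0,-0.002,0.005],[0,0,0.005],[0,0,0.003],[0,0,0.002],[0,0,0]],"rotation":[[0,0,0],[0,0,0],[0,0,0],[0,0,0],[0,0,0]]}'
python3 -m creep '{"offset":[[0,0,0.002],[0,0,0.002],[0,0,0.002],[0,0,0.001],[0,0,0]],"rotation":[[0,0,0],[0,0,0],[0,0,0],[0,0,0],[0,0,0]]}'
python3 -c "
from go import *
gof(BAY,[-12,0,25])
a=shot('side','s7');x0,y0,x1,y1=240,275,300,330
C=np.array([[x,y,z] for x in(-56,34) for y in(-27,27) for z in(10,46)],float)
o=cv2.resize(a[y0:y1,x0:x1],None,fx=10,fy=10,interpolation=2)
for q in (proj('side',place(BAY,C))+.5-[x0,y0])*10: cv2.drawMarker(o,tuple(int(v) for v in q),(0,0,255),0,9,1)
cv2.imwrite('pics/s7d.png',o)"
```

```text
time_s: 13.22
ee_pos: [524.5, 242.7, 34.7]
ee_rot: [180.0, 0.0, 35.3]
force: [0.6, -0.2, -3.8]
gripper_width: 54.2
time_s: 13.85
ee_pos: [524.5, 242.7, 27.7]
ee_rot: [180.0, 0.0, 35.3]
force: [-0.7, -0.2, -3.1]
gripper_width: 54.1
target [524.4 240.8  25. ]
shift tool mm [-1.3  1.5  2.7] turn [0. 0. 0.] t 13.85 pos [524.5 242.7  27.7] [1.800e+02 2.000e-02 3.534e+01] F [-0.7 -0.2 -3.1] w 54.1
```

View pics/s7d.png

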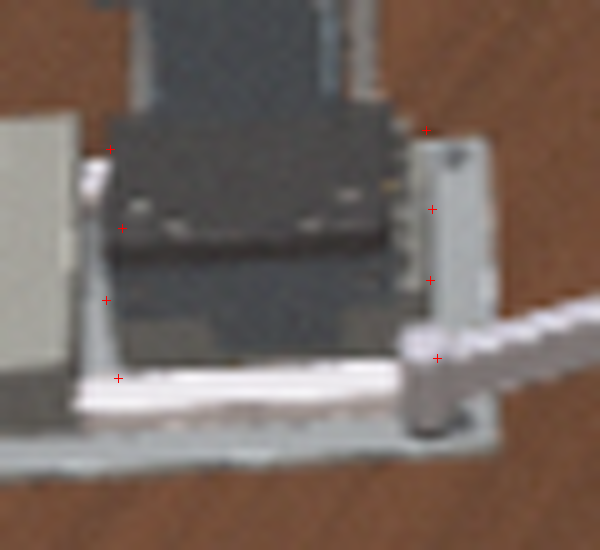

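The module base is between the guides, with the lower edge at (120-400,365) and no side force. I lower it gently.

```bash
python3 -m creep '{"offset":[[0,0,0.001],[0,0,0.001],[0,0,0.0005],[0,0,0]],"rotation":[[0,0,0],[0,0,0],[0,0,0],[0,0,0]]}'
python3 -m creep '{"offset":[[0,0,0.0005],[0,0,0.0005],[0,0,0]],"rotation":[[0,0,0],[0,0,0],[0,0,0]]}'
```

```text
time_s: 14.4
ee_pos: [524.6, 242.7, 25.3]
ee_rot: [180.0, 0.0, 35.3]
force: [0.1, 0.8, -3.1]
gripper_width: 54.0
time_s: 14.78
ee_pos: [524.6, 242.7, 24.3]
ee_rot: [180.0, 0.0, 35.3]
force: [0.2, -0.9, -3.5]
gripper_width: 53.9
```

```bash
python3 -m creep '{"offset":[[0,0,0.0005],[0,0,0.0005],[0,0,0]],"rotation":[[0,0,0],[0,0,0],[0,0,0]]}'
python3 -m creep '{"offset":[[0,0,0.0003],[0,0,0.0003],[0,0,0]],"rotation":[[0,0,0],[0,0,0],[0,0,0]]}'
```

```text
time_s: 15.15
ee_pos: [524.6, 242.8, 24.2]
ee_rot: [180.0, -0.0, 35.3]
force: [-2.4, -0.9, 5.3]
gripper_width: 53.8
time_s: 15.52
ee_pos: [524.7, 242.8, 24.1]
ee_rot: [180.0, -0.0, 35.3]
force: [-4.1, -2.2, 9.8]
gripper_width: 53.8
```

```bash
python3 -m creep '{"offset":[[0,0,-0.0008],[0.002,0,0],[0.002,0,0],[0.002,0,0],[0,0,0]],"rotation":[[0,0,0],[0,0,0],[0,0,0],[0,0,0],[0,0,0]]}' 0.7 20
python3 -m creep '{"offset":[[0.001,0,0],[0.001,0,0],[0,0,0]],"rotation":[[0,0,0],[0,0,0],[0,0,0]]}' 
python3 -m creep '{"offset":[[0.0005,0,0],[0.0005,0,0],[0,0,0]],"rotation":[[0,0,0],[0,0,0],[0,0,0]]}' 
python3 -c "
from go import *
gof(BAY,[0,0,24])"
```

```text
time_s: 16.15
ee_pos: [527.5, 244.8, 24.1]
ee_rot: [-180.0, 0.3, 35.4]
force: [-6.5, -5.5, 10.5]
gripper_width: 53.9
time_s: 16.52
ee_pos: [528.9, 245.8, 24.1]
ee_rot: [-180.0, 0.3, 35.4]
force: [-6.9, -5.2, 10.7]
gripper_width: 53.8
time_s: 16.9
ee_pos: [529.5, 246.3, 24.1]
ee_rot: [-180.0, 0.3, 35.4]
force: [-7.0, -5.2, 11.2]
gripper_width: 53.6
target [534.2 247.7  24. ]
shift tool mm [4.6 1.6 0.1] turn [-0.   0.3  0.1] t 16.9 pos [529.5 246.3  24.1] [-179.99    0.34   35.36] F [-7.  -5.2 11.2] w 53.6
```

```bash
python3 -m creep '{"offset":[[0,0,-0.001],[0,0,0]],"rotation":[[0,0,0],[0,0,0]]}' 
python3 -m creep '{"offset":[[0.001,0,0],[0.001,0,0],[0,0,0]],"rotation":[[0,0,0],[0,0,0],[0,0,0]]}' 
python3 -m creep '{"offset":[[0.0007,0,0],[0.0007,0,0],[0,0,0]],"rotation":[[0,0,0],[0,0,0],[0,0,0]]}'
```

```text
time_s: 17.15
ee_pos: [532.0, 247.9, 24.2]
ee_rot: [180.0, 0.0, 35.3]
force: [-1.0, -0.9, -0.6]
gripper_width: 53.6
time_s: 17.52
ee_pos: [532.7, 248.5, 24.2]
ee_rot: [-180.0, 0.2, 35.3]
force: [-3.5, -2.9, 0.5]
gripper_width: 53.7
time_s: 17.9
ee_pos: [532.7, 248.5, 24.1]
ee_rot: [-180.0, 0.3, 35.3]
force: [-6.3, -5.0, 2.7]
gripper_width: 53.7
```

```bash
python3 -m creep '{"offset":[[-0.001,0,0],[0,0,0]],"rotation":[[0,0,0],[0,0,0]]}' 
python3 -m creep '{"offset":[[0,0,0],[0,0,0],[0,0,0]],"rotation":[[0,0,0],[0,0,0],[0,0,0]]}' 0.2
python3 -m creep '{"offset":[[0,0,-0.02],[0,0,-0.04],[0,0,-0.05],[0,0,-0.03],[0,0,0]],"rotation":[[0,0,0],[0,0,0],[0,0,0],[0,0,0],[0,0,0]]}' 
python3 -c "
from go import *
gof(BAY,[-110,0,140])"
```

```text
time_s: 18.15
ee_pos: [532.6, 248.6, 24.1]
ee_rot: [-180.0, 0.2, 35.3]
force: [-4.2, -3.1, 0.6]
gripper_width: 53.6
time_s: 18.52
ee_pos: [534.8, 249.9, 24.9]
ee_rot: [180.0, -0.1, 35.3]
force: [-0.6, 0.5, -0.6]
gripper_width: 72.9
time_s: 19.15
ee_pos: [535.7, 250.2, 167.4]
ee_rot: [179.9, -0.4, 35.3]
force: [0.3, 0.3, 0.8]
gripper_width: 73.2
target [444.4 184.1 140. ]
shift tool mm [-112.9    1.1   26.6] turn [ 0.1 -0.4  0. ] t 19.15 pos [535.7 250.2 167.4] [179.92  -0.4   35.34] F [0.3 0.3 0.8] w 73.2
```

```bash
python3 -m creep '{"offset":[[-0.04,-0.02,0],[-0.04,-0.02,0],[-0.035,-0.02,0],[0,-0.02,0],[0,0,0]],"rotation":[[0,0,0],[0,0,0],[0,0,0],[0,0,0],[0,0,0]]}' 1
python3 -c "
from go import *
gof(BAY,[-111,80,140])
for n,(x0,y0,x1,y1) in dict(top=(195,180,295,280),side=(225,265,345,335)).items():
    a=shot(n,n+'8');o=cv2.resize(a[y0:y1,x0:x1],None,fx=6,fy=6,interpolation=2)
    cv2.imwrite('pics/'+n+'8c.png',o)
for a in (95,85,75,65,55,45,35,25,15,8,3,0):
    c=np.radians(a);d=np.array([-np.sin(c),-np.cos(c)]);m=np.array([-np.cos(c),np.sin(c)])
    print(a,(np.array([-53,46])+60*d+(4+16*abs(np.cos(c))+13.5*abs(np.sin(c)))*m).round(1))
"
```

```text
time_s: 19.77
ee_pos: [392.7, 248.2, 163.5]
ee_rot: [-180.0, 0.1, 35.4]
force: [0.6, -0.4, -0.1]
gripper_width: 26.2
target [397.4 248.8 140. ]
shift tool mm [ 4.2  2.2 23.5] turn [-0.   0.1  0.1] t 19.77 pos [392.7 248.2 163.5] [-1.7999e+02  1.0000e-01  3.5450e+01] F [ 0.6 -0.4 -0.1] w 26.2
95 [-111.1   70. ]
85 [-114.4   59.5]
75 [-116.4   50.9]
65 [-117.1   41.5]
55 [-116.1   31.4]
45 [-113.    21.2]
35 [-107.8   11.1]
25 [-100.3    1.9]
15 [-90.7  -6. ]
8 [-82.9 -10.4]
3 [-76.8 -12.8]
0 [-73. -14.]
```

View pics/side8c.png

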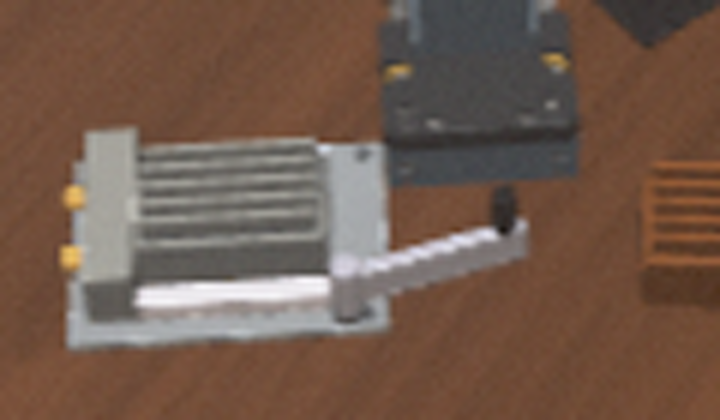

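View pics/top8c.png

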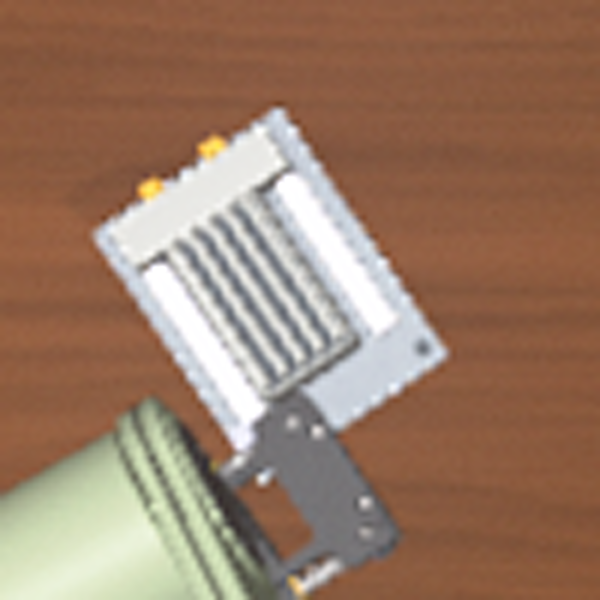

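The module sits between the guides, touching the stop (side crop (140,200)), and the gate is still open. I add a light confirming push from behind before the gate.

```bash
python3 -m creep '{"offset":[[0.01,0.03,0],[0.01,0.03,0],[0.01,0.03,0],[0,0,0.03],[0,0,0]],"rotation":[[0,0,0],[0,0,0],[0,0,0],[0,0,0],[0,0,0]]}' 1
python3 -c "
from go import *
gof(BAY,[-80,-8,22])
"
```

```text
time_s: 20.5
ee_pos: [469.4, 190.5, 132.2]
ee_rot: [-179.9, 0.3, 35.3]
force: [-0.3, -0.4, -0.0]
gripper_width: 0.2
target [473.5 194.9  22. ]
shift tool mm [  6.6  -1.1 110.1] turn [-0.1  0.3 -0. ] t 20.5 pos [469.4 190.5 132.2] [-179.93    0.34   35.26] F [-0.3 -0.4 -0. ] w 0.2
```

```bash
python3 -m creep '{"offset":[[0.002,0,0.04],[0,0,0.04],[0,0,0.02],[0,0,0.009],[0,0,0]],"rotation":[[0,0,0],[0,0,0],[0,0,0],[0,0,0],[0,0,0]]}' 1
python3 -m creep '{"offset":[[0.005,0,0],[0.005,0,0],[0.003,0,0],[0.002,0,0],[0,0,0]],"rotation":[[0,0,0],[0,0,0],[0,0,0],[0,0,0],[0,0,0]]}' 1
python3 -m creep '{"offset":[[0.001,0,0],[0.001,0,0],[0.001,0,0],[0,0,0]],"rotation":[[0,0,0],[0,0,0],[0,0,0],[0,0,0]]}' 1
python3 -c "
from go import *
gof(BAY,[-61,-8,22])
"
```

```text
time_s: 21.12
ee_pos: [472.4, 193.3, 25.8]
ee_rot: [180.0, -0.0, 35.4]
force: [0.7, -0.1, 0.2]
gripper_width: 0.5
time_s: 21.75
ee_pos: [484.3, 201.9, 25.6]
ee_rot: [180.0, -0.0, 35.3]
force: [0.7, 0.3, 0.4]
gripper_width: 0.8
time_s: 22.25
ee_pos: [486.8, 203.6, 25.6]
ee_rot: [180.0, -0.0, 35.3]
force: [0.3, 0.5, 0.1]
gripper_width: 0.5
target [489.  205.9  22. ]
shift tool mm [ 3.2 -0.6  3.6] turn [ 0. -0.  0.] t 22.25 pos [486.8 203.6  25.6] [179.99  -0.    35.34] F [0.3 0.5 0.1] w 0.5
```

```bash
python3 -m creep '{"offset":[[0.001,0,0],[0.001,0,0],[0,0,0]],"rotation":[[0,0,0],[0,0,0],[0,0,0]]}' 1
python3 -m creep '{"offset":[[0.001,0,0],[0.0005,0,0],[0,0,0]],"rotation":[[0,0,0],[0,0,0],[0,0,0]]}' 1
python3 -m creep '{"offset":[[0.0007,0,0],[0.0005,0,0],[0,0,0]],"rotation":[[0,0,0],[0,0,0],[0,0,0]]}' 1
```

```text
time_s: 22.62
ee_pos: [488.4, 204.8, 25.6]
ee_rot: [180.0, -0.0, 35.3]
force: [0.2, -0.6, 0.2]
gripper_width: 0.3
time_s: 23.0
ee_pos: [489.0, 205.3, 25.5]
ee_rot: [-180.0, 0.1, 35.3]
force: [-0.9, -1.8, 0.9]
gripper_width: 0.1
time_s: 23.38
ee_pos: [489.0, 205.3, 25.5]
ee_rot: [-180.0, 0.2, 35.4]
force: [-4.7, -4.1, 5.1]
gripper_width: 0.8
```

The module is firmly home: it did not move under about 6 N from behind, with the TCP at bay x≈-61, as predicted. Next is the gate.

```bash
python3 -m creep '{"offset":[[-0.015,0,-0.01],[0,0,-0.05],[0,0,-0.03],[-0.015,-0.045,0],[-0.02,-0.045,0]],"rotation":[[0,0,0],[0,0,0],[0,0,0],[0,0,0],[0,0,0]]}' 1
python3 -m creep '{"offset":[[0,0,0],[0,0,0]],"rotation":[[0,0,0],[0,0,0]]}' 1
python3 -c "
from go import *
gof(BAY,[-112,78,24])
"
```

```text
time_s: 24.0
ee_pos: [397.6, 251.6, 116.7]
ee_rot: [-180.0, -0.2, 35.2]
force: [0.6, 1.3, -0.0]
gripper_width: 0.1
time_s: 24.25
ee_pos: [398.3, 251.0, 116.2]
ee_rot: [180.0, -0.1, 35.4]
force: [0.8, 0.0, -0.4]
gripper_width: 0.8
target [397.7 246.6  24. ]
shift tool mm [-3.2  3.2 92.2] turn [ 0.  -0.1  0.1] t 24.25 pos [398.3 251.  116.2] [ 1.7997e+02 -1.4000e-01  3.5370e+01] F [ 0.8  0.  -0.4] w 0.8
```

```bash
python3 -m creep '{"offset":[[0,0,0.03],[0,0,0.03],[0,0,0.02],[0,0,0.012],[0,0,0]],"rotation":[[0,0,0],[0,0,0],[0,0,0],[0,0,0],[0,0,0]]}' 1
python3 -m creep '{"offset":[[-0.004,0.012,0],[-0.003,0.010,0],[0,0.004,0],[0,0.004,0],[0,0,0]],"rotation":[[0,0,0],[0,0,0],[0,0,0],[0,0,0],[0,0,0]]}' 1
python3 -m creep '{"offset":[[-0.001,0.0095,0],[0.001,0.01,0],[0.003,0.01,0],[0,0,0]],"rotation":[[0,0,0],[0,0,0],[0,0,0],[0,0,0]]}' 1
python3 -c "
from go import *
gof(BAY,[-113,21.2,24])
a=shot('side','s9');cv2.imwrite('pics/s9c.png',cv2.resize(a[265:335,225:345],None,fx=6,fy=6,interpolation=2))
"
```

```text
time_s: 24.88
ee_pos: [398.1, 250.3, 23.1]
ee_rot: [180.0, 0.1, 35.3]
force: [-0.4, 0.4, 0.2]
gripper_width: 0.8
time_s: 25.5
ee_pos: [409.6, 222.2, 23.7]
ee_rot: [180.0, -0.0, 35.3]
force: [0.3, 0.2, -0.6]
gripper_width: 0.7
time_s: 26.0
ee_pos: [429.7, 199.3, 23.5]
ee_rot: [180.0, -0.0, 35.3]
force: [0.3, 0.9, -0.2]
gripper_width: 0.5
target [429.7 199.7  24. ]
shift tool mm [ 0.3 -0.3 -0.5] turn [ 0. -0. -0.] t 26.0 pos [429.7 199.3  23.5] [ 1.7997e+02 -1.0000e-02  3.5280e+01] F [ 0.3  0.9 -0.2] w 0.5
```

View pics/s9c.png

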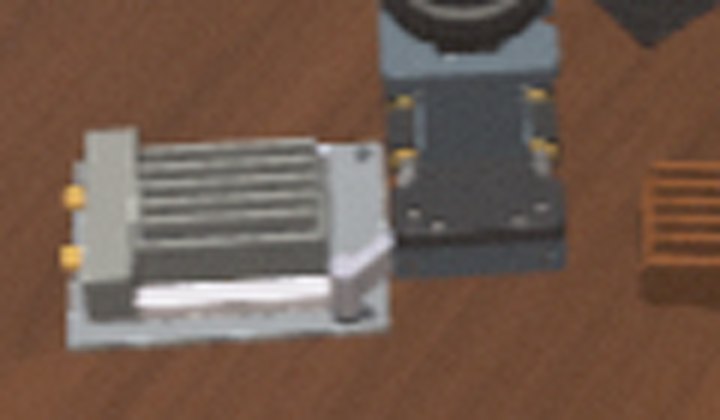

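The gate has turned to roughly 45° (arm at crop (365,260), still ahead of the fingers). I carry on round the arc.

```bash
python3 -m creep '{"offset":[[0.005,0.01,0],[0.0075,0.009,0],[0.0096,0.008,0],[0,0,0]],"rotation":[[0,0,0],[0,0,0],[0,0,0],[0,0,0]]}' 1
python3 -m creep '{"offset":[[0.0078,0.0044,0],[0.004,0.002,0],[0.002,0,0],[0.001,0,0],[0,0,0]],"rotation":[[0,0,0],[0,0,0],[0,0,0],[0,0,0],[0,0,0]]}' 1
python3 -m creep '{"offset":[[0.001,0,0],[0.001,0,0],[0,0,0]],"rotation":[[0,0,0],[0,0,0],[0,0,0]]}' 1
python3 -c "
from go import *
gof(BAY,[-73,-14,24])
"
```

```text
time_s: 26.55
ee_pos: [464.2, 190.7, 23.6]
ee_rot: [180.0, -0.1, 35.3]
force: [-0.5, -0.8, 1.0]
gripper_width: 0.2
time_s: 27.18
ee_pos: [478.3, 194.1, 23.6]
ee_rot: [180.0, -0.0, 35.3]
force: [1.2, 0.2, -0.1]
gripper_width: 0.5
time_s: 27.55
ee_pos: [480.0, 195.3, 23.6]
ee_rot: [180.0, -0.0, 35.3]
force: [-0.5, -1.0, -0.2]
gripper_width: 0.7
target [482.7 194.1  24. ]
shift tool mm [ 1.5  2.6 -0.4] turn [ 0. -0.  0.] t 27.55 pos [480.  195.3  23.6] [ 1.7999e+02 -2.0000e-02  3.5340e+01] F [-0.5 -1.  -0.2] w 0.7
```

```bash
python3 -m creep '{"offset":[[0.001,0,0],[0.001,0,0],[0,0,0]],"rotation":[[0,0,0],[0,0,0],[0,0,0]]}' 1
python3 -m creep '{"offset":[[0.0007,0,0],[0.0007,0,0],[0,0,0]],"rotation":[[0,0,0],[0,0,0],[0,0,0]]}' 1
python3 -m creep '{"offset":[[0.0007,0,0],[0,0,0]],"rotation":[[0,0,0],[0,0,0]]}' 1
```

```text
time_s: 27.92
ee_pos: [481.0, 196.0, 23.5]
ee_rot: [-180.0, 0.1, 35.3]
force: [-2.0, -2.8, 1.0]
gripper_width: 0.1
time_s: 28.3
ee_pos: [481.0, 196.0, 23.5]
ee_rot: [-180.0, 0.2, 35.4]
force: [-3.8, -4.7, 4.5]
gripper_width: 0.2
time_s: 28.55
ee_pos: [481.0, 196.0, 23.5]
ee_rot: [-180.0, 0.3, 35.4]
force: [-5.6, -6.5, 6.7]
gripper_width: 0.6
```

```bash
python3 -m creep '{"offset":[[-0.01,0,0],[-0.03,0,-0.01],[-0.01,0,-0.05],[0,0,-0.05],[0,0.06,-0.04]],"rotation":[[0,0,0],[0,0,0],[0,0,0],[0,0,0],[0,0,0]]}' 1
python3 -m creep '{"offset":[[-0.02,0.06,0],[-0.02,0.06,0],[0,0.06,0],[0,0,0],[0,0,0]],"rotation":[[0,0,0],[0,0,0],[0,0,0],[0,0,0],[0,0,0]]}' 0.5
python3 -c "
from go import *
go(*env.state()['ee_pos'],35.3)
a=shot('side','s10');cv2.imwrite('pics/s10c.png',cv2.resize(a[265:335,225:345],None,fx=6,fy=6,interpolation=2))
b=shot('top','t10');cv2.imwrite('pics/t10c.png',cv2.resize(b[180:280,195:295],None,fx=6,fy=6,interpolation=2))
h=plane('side',[[0,0]],62)
hp=place(BAY,[[-53,-32,62],[-53,46,36]])
print((proj('side',hp)+.5-[225,265])*6,(proj('top',hp)+.5-[195,180])*6)
"
```

```text
time_s: 29.18
ee_pos: [472.9, 128.1, 170.9]
ee_rot: [180.0, -0.3, 35.6]
force: [0.9, 0.4, -0.3]
gripper_width: 0.5
time_s: 29.8
ee_pos: [543.3, -41.9, 167.9]
ee_rot: [-180.0, -0.0, 35.3]
force: [-1.0, -0.3, 0.4]
gripper_width: 45.1
shift tool mm [0. 0. 0.] turn [-0. -0.  0.] t 29.8 pos [543.3 -41.9 167.9] [-1.7996e+02 -2.0000e-02  3.5310e+01] F [-1.  -0.3  0.4] w 45.1
[[337.20540836 109.01789188]
 [343.91462837 274.66652662]] [[378.45855618 343.80125063]
 [251.3494127  438.53664261]]
```

View pics/s10c.png

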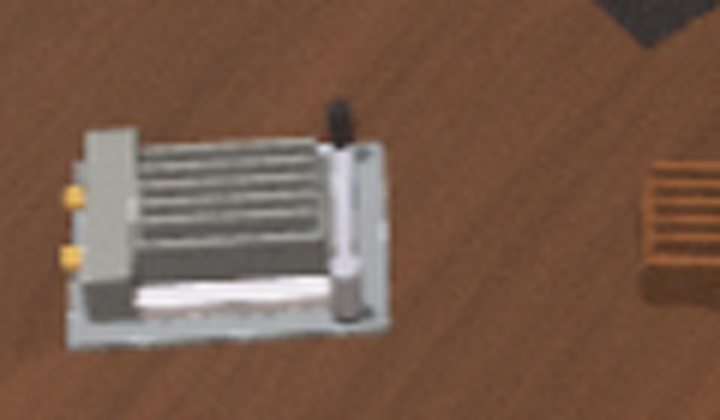

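View pics/t10c.png

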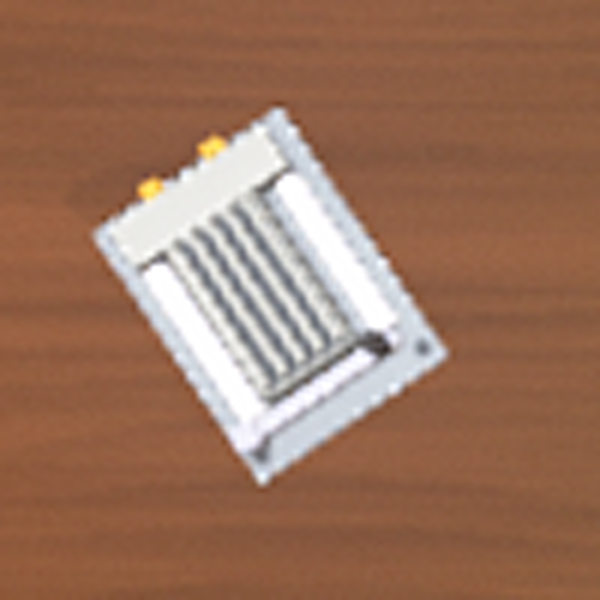

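View pics/t10.png

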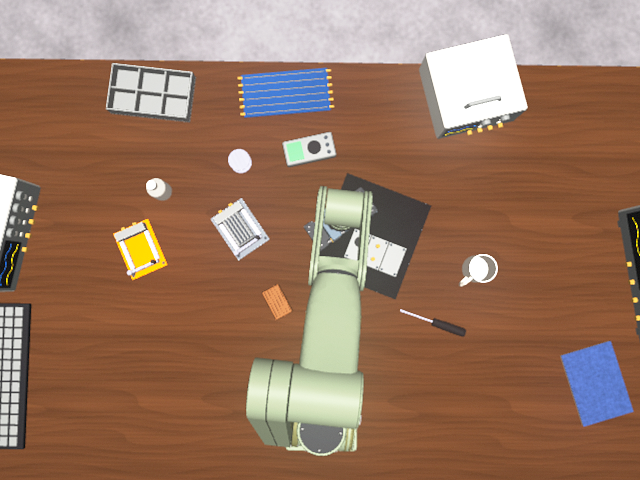

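The gate is shut across the mouth: its handle is at side crop (340,102), against a predicted (337,109). The module is against the stop, and the remaining modules and other items are unmoved.

```bash
python3 -c "
from workcell import env
s=env.state();print(s['time_s'],s['force'],abs(s['qvel']).max());print(env.job_done())"
```

```text
29.9 [0.14394727 0.21016243 0.08241689] 0.47181066156224266
the job is handed in; nothing more can be done
None
```

The job is done and handed in at 29.9 s, with the finned module home in the grey bay and the gate shut behind it.

**What I did:**
- I pushed the finned module about 123 mm along the mat with the closed fingers. I then gripped it and slid it about 15 mm further before lifting.
- I lowered it between the guides until it touched the floor (about 10 N) and slid it to the end stop.
- I swung the gate shut along its arc.

**Last checks:**
- **Home:** pushed from behind with about 6 N, the module did not move, and the finger position matched home to about 0.3 mm.
- **Gate:** it came up against a hard stop about where "shut" should be, and its handle showed within about 1–2 pixels of the shut position in the side view.
- **Rest of the bench:** in the last top picture the arm hides the knob module and partly covers the port module. The plain module and the visible part of the port module have not moved, and after the slide all three were still in place. Nothing else on the bench had moved, and the robot was touching nothing.

**Disagreement:** the side camera put the held module about 1.3 pixels (roughly 5 mm) off the predicted position. I took this as camera bias, because it showed the same offset while the module lay on the mat. I shifted 2 mm as a hedge, and the module went between the guides with no side force.

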